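# Unstack the filter elements into their curing dishes and canister

### The job

Take the two stacks of filter elements apart and set every element down upright in the middle of its own place: the green-capped one in the green dish, the orange-capped one in the orange dish, and of the two blue-capped ones, the one that fits inside the steel canister goes down to its floor and the other goes in the blue dish. Lower each one gently rather than dropping or ramming it, and leave the amber jar where it stands.

Things in the scene. Friction and masses are not known exactly. Their poses are not given: they have to be found in the camera images.
- green_element_center (a point): centre (half-way up, 26 mm above its underside) of the broad filter element with green end caps: an upright round cartridge, 60 mm diameter, 52 mm tall, cream pleated sides, flat top and bottom, with a green flange 76 mm wide and 5 mm thick round its foot, 0.08 to 0.17 kg, loose; z axis up. It starts in one of two stacks of two, always in a lower place; which stack varies
- orange_element_center (a point): centre (half-way up, 26 mm above its underside) of the broad filter element with orange end caps: an upright round cartridge, 60 mm diameter, 52 mm tall, cream pleated sides, flat top and bottom, no flange, 0.08 to 0.17 kg, loose; z axis up. It starts in one of two stacks of two, always in an upper place; which stack varies
- wide_element_center (a point): centre (half-way up, 26 mm above its underside) of the broad filter element with blue end caps: an upright round cartridge, 60 mm diameter, 52 mm tall, cream pleated sides, flat top and bottom, with a blue flange 76 mm wide and 5 mm thick round its foot, 0.08 to 0.17 kg, loose; z axis up. It starts in one of two stacks of two, always in a lower place; which stack varies
- slim_element_center (a point): centre (half-way up, 26 mm above its underside) of the slim filter element with blue end caps: an upright round cartridge, 46 mm diameter, 52 mm tall, cream pleated sides, flat top and bottom, no flange, 0.08 to 0.17 kg, loose; z axis up. It starts in one of two stacks of two, always in an upper place; which stack varies
- green_dish_floor (a point): centre of the inner floor (3 mm above the table) of the green curing dish: shallow round dish, 92 mm inside and 100 mm outside diameter, rim 8 mm above the table, fixed to the table; z axis up
- orange_dish_floor (a point): centre of the inner floor (3 mm above the table) of the orange curing dish: shallow round dish, 92 mm inside and 100 mm outside diameter, rim 8 mm above the table, fixed to the table; z axis up
- blue_dish_floor (a point): centre of the inner floor (3 mm above the table) of the blue curing dish: shallow round dish, 92 mm inside and 100 mm outside diameter, rim 8 mm above the table, fixed to the table; z axis up
- canister_floor (a point): centre of the inner floor (4 mm above the table) of the steel canister: short round open-topped sleeve, 56 mm bore, 64 mm outside, rim 24 mm above the table, on a dark 84 mm square foot 3 mm thick, fixed to the table; z axis up. An element of 46 mm enters it with 5 mm to spare all round, the broad ones do not
- jar_center (a point): centre (half-way up) of a small amber glass jar with black cap, 38 mm diameter, 55 mm tall, loose, standing among the dishes; to be left alone

How it is judged (in metres and radians):
At the end, for the whole second after the job is handed in: Each element released, at rest, upright (0.1 rad), centre 26 mm (+-4) above the floor of its place: green, orange and broad blue in the green, orange and blue dish within 12 mm of the centre, slim blue in the canister within 8 mm of its axis; jar within 30 mm of its start (horizontal distance between green_element_center and green_dish_floor below 0.012 m and z of green_element_center in the frame of green_dish_floor between 0.022 and 0.03 m and angle between each of green_element_center, orange_element_center, wide_element_center, slim_element_center's own z axis and vertical below 0.1 rad and linear speed of each of green_element, orange_element, wide_element, slim_element below 0.02 m/s and horizontal distance between orange_element_center and orange_dish_floor below 0.012 m and z of orange_element_center in the frame of orange_dish_floor between 0.022 and 0.03 m and horizontal distance between wide_element_center and blue_dish_floor below 0.012 m and z of wide_element_center in the frame of blue_dish_floor between 0.022 and 0.03 m and horizontal distance between slim_element_center and canister_floor below 0.008 m and z of slim_element_center in the frame of canister_floor between 0.022 and 0.03 m and distance of jar_center from where it was at the start of the episode below 0.03 m); the robot touches nothing.
It fails at once if the amber jar is pushed more than 30 mm or knocked over (distance of jar_center from where it was at the start of the episode above 0.03 m or angle between jar_center's own z axis and vertical above 0.5 rad).
It fails at once if an element is dropped or knocked down (out of the grip and faster than 0.7 m/s, a fall of about 25 mm) ((linear speed of green_element above 0.7 m/s and contact force between green_element and the fingers below 0.1 N) or (linear speed of orange_element above 0.7 m/s and contact force between orange_element and the fingers below 0.1 N) or (linear speed of wide_element above 0.7 m/s and contact force between wide_element and the fingers below 0.1 N) or (linear speed of slim_element above 0.7 m/s and contact force between slim_element and the fingers below 0.1 N)).
It fails at once if an element is rammed into its place (contact force over 60 N) (contact force between green_element and green_dish above 60 N or contact force between orange_element and orange_dish above 60 N or contact force between wide_element and blue_dish above 60 N or contact force between slim_element and canister above 60 N).
It also fails if it takes over 118 s, if anything falls off the work surface, if the arm or the gripper's body presses on something with over 40 N, if the wrist force passes 120 N, or if a joint passes its speed limit or range.

### The arm

A 6-joint arm with a two-finger parallel gripper is mounted at the origin on the work surface. World frame = base frame: x ahead of the robot, y to its left, z up, the work surface at z = 0. Lengths are in mm, angles in rad, forces in N, time in s.
With the tool pointing down it reaches from about 275 to 825 mm from the base axis. Payload 4.9 kg.
Tool frame: the origin (TCP) lies at the very end of the fingers, on their centre line; the grasp point (between the pads) lies 19 mm behind it; z points along the fingers, y is the direction in which the jaws open and shut (so a half turn about z gives the same grasp; the last joint's range is limited). The gripper opens to 85 mm and grips with 20 to 120 N. Pads are 22 mm wide; open, the fingers measure 114 mm over their backs; the gripper's body (76 mm by 85 mm) begins 54 mm behind the grasp point. The pads swing forward as they close: fully open they stand 13 mm farther back than shut.
Start: joints at [1.094, 0.326, -0.193, 1.052, 0, 1.437], TCP at [184.864, 518.019, 231.281] pointing down, gripper open.
Joint ranges: [-2.65, 2.65], [-0.97, 1.79], [-1.3, 1.35], [-1.93, 2.1], [-1.47, 1.37], [-3.14, 3.14]. Speed limits (rad/s): [2.57, 2.57, 3.14, 3.14, 3.14, 3.14].

### API

Orientations are given as [roll, pitch, yaw] about the fixed x, y, z axes, in that order (R = Rz(yaw) Ry(pitch) Rx(roll)).
In Python, from bench import bot, solve_ik, imaging gives the robot as it stands. Calls block until the motion is done:
- bot.move_ptp(position, orientation): joint-space move of the TCP to a pose.
- bot.movel(position, rot=None, max_speed=150, threshold=None): straight line of the TCP; rot=None keeps the orientation; max_speed is the mean speed in mm/s. With threshold (N) it stops when the force on the tool has changed by that much, and returns True; else False.
- bot.move_j(angles): joint-space move.
- bot.grip(opening, effort=None): opening from 0.0 (shut) to 1.0 (fully open); effort is the grip in N (None keeps the last); returns when the fingers have stopped.
- bot.dwell(seconds).
- solve_ik(position, orientation): joint angles nearest the present ones, or None.
- bot.get_state(): the state.
- imaging.capture(name): name is "scene" or "top"; returns the picture (384x512x3 uint8, blue, green, red); there is no depth.
- imaging.camera_model(name): a dict with "K" (3x3 intrinsics, pixels), "position" and "rotation" of the camera in the world. Camera axes: x right, y up, looking along -z (the intrinsics and any distortion apply to the point x, -y, -z); pixel columns grow to the right and rows downward; lengths in mm; the calibration is good to about 2 mm. A picture is of the moment at which its call begins. camera_model takes no time and is no camera call.
A pose or a line that the arm cannot do raises bot.IKError and nothing moves.
- bot.sign_off(): hands the job in, once; it reports no verdict.
The state is a dict: "t": time; "qpos": joint angles; "joint_velocities": joint speeds; "effort": joint torques, N m; "tcp_pos": TCP position; "orientation": TCP orientation; "contact_force": force on the tool from outside, world axes, zero at the start; "wrist_torque": the same for the moment, N m; "opening": opening from 0.0 (shut) to 1.0 (fully open).
Only numpy, scipy, OpenCV 4.12 (cv2) and the standard library are available. Lean on these libraries where they do the work, as an engineer would, in place of code of your own. Each camera call takes 0.05 s, during which the arm holds its last target.

## Working session

There is one attempt and no reset: what is moved stays moved. The work goes in short steps, each a Python script; the robot and the scene stay as the last script left them, time stands still between calls to the robot, and variables do not carry over. Pictures are saved under pics/ and viewed, and the job is handed in when it is done.

```bash
ls; mkdir -p pics
python3 - <<'E'
from bench import bot, solve_ik, imaging
import cv2
for n in("scene","top"):
    im=imaging.capture(n); cv2.imwrite(f"pics/{n}0.png",im)
    m=imaging.camera_model(n); print(n,{k:(v.round(4).tolist() if hasattr(v,'round') else v) for k,v in m.items()})
print(bot.get_state())
E
```

```text
pics
scene {'K': [[498.9813, 0.0, 261.359], [0.0, 498.9813, 196.4352], [0.0, 0.0, 1.0]], 'position': [1330.0449, 24.3695, 964.4853], 'rotation': [0.7165, -0.0183, 1.6326]}
top {'K': [[368.2054, 0.0, 250.5689], [0.0, 368.2054, 191.0549], [0.0, 0.0, 1.0]], 'position': [376.4213, -15.7337, 981.5637], 'rotation': [0.1904, 0.0259, -1.5555]}
{'t': 0.1, 'qpos': array([ 1.09380942e+00,  3.26859853e-01, -1.93497110e-01,  1.05199591e+00,
       -6.95869658e-06,  1.43658652e+00]), 'joint_velocities': array([ 0.00038097, -0.00152416,  0.00197735, -0.00030976,  0.00048501,
        0.00140419]), 'effort': array([ 9.81710218e-04, -4.44242191e+01,  2.63036674e+01,  7.98141409e-03,
        1.00091310e-05,  1.22729722e-05]), 'tcp_pos': array([184.60977018, 517.53346182, 230.58051204]), 'orientation': array([-3.14004918e+00, -2.01380685e-04,  2.79881540e+00]), 'contact_force': array([ 0.32249055, -0.94404611, -0.49296694]), 'wrist_torque': array([0.01166827, 0.03744652, 0.04997685]), 'opening': 1.0024224589669721}
```

View pics/scene0.png

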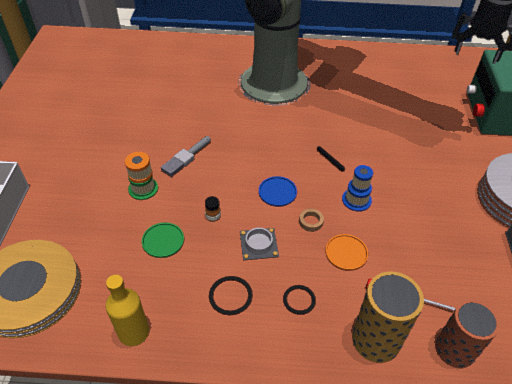

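View pics/top0.png

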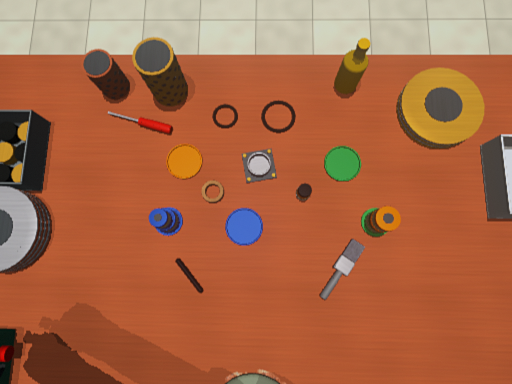

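Green and orange stack at right in the top view (about 385,220), slim and wide blue stack at left (165,220). Dishes are at (342,163), (184,161) and (244,227), the canister at (259,165), the jar at (304,191).

```bash
cat > h.py <<'E'
import numpy as np, cv2
from scipy.spatial.transform import Rotation as R
from bench import bot, solve_ik, imaging
def cam(n):
    m=imaging.camera_model(n); r=np.asarray(m["rotation"])
    Rm=r if r.shape==(3,3) else R.from_euler("xyz",r).as_matrix()
    return np.asarray(m["K"]),Rm,np.asarray(m["position"],float)
def unproj(n,px,z):
    K,Rm,p=cam(n); px=np.atleast_2d(px).astype(float)
    d=np.c_[px,np.ones(len(px))]@np.linalg.inv(K).T*[1,-1,-1]@Rm.T
    return p+d*((z-p[2])/d[:,2])[:,None]
def proj(n,P):
    K,Rm,p=cam(n); c=(np.atleast_2d(P)-p)@Rm*[1,-1,-1]; u=c@K.T
    return u[:,:2]/u[:,2:]
HSV=dict(green=((50,100,40),(75,255,255)),orange=((11,180,120),(19,255,255)),blue=((105,150,60),(125,255,255)))
def blobs(im,col,amin=40):
    m=cv2.inRange(cv2.cvtColor(im,cv2.COLOR_BGR2HSV),*map(np.array,HSV[col]))
    cs,_=cv2.findContours(m,cv2.RETR_EXTERNAL,cv2.CHAIN_APPROX_NONE)
    return [c[:,0] for c in cs if cv2.contourArea(c)>amin]
def circ(n,c,z):
    P=unproj(n,c,z)[:,:2].astype(np.float32)
    (a,b),(d,e),_=cv2.fitEllipse(P.reshape(-1,1,2)); return np.round([a,b,d,e],1)
E
python3 - <<'E'
from h import *
for n in("scene","top"):
    im=cv2.imread(f"pics/{n}0.png")
    for c in HSV:
        for b in blobs(im,c): 
            print(n,c,b.mean(0).round(),cv2.contourArea(b),"z8:",circ(n,b,8),"z104:",circ(n,b,104)[:2])
im=cv2.imread("pics/top0.png"); a=cv2.resize(im[130:250,130:410],None,fx=2.85,fy=2.85,interpolation=cv2.INTER_CUBIC); cv2.imwrite("pics/top0z.png",a)
im=cv2.imread("pics/scene0.png"); a=cv2.resize(im[130:270,115:385],None,fx=2.9,fy=2.9,interpolation=cv2.INTER_CUBIC); cv2.imwrite("pics/scene0z.png",a)
E
```

```text
scene green [162. 239.] 1084.5 z8: [ 648.4 -233.8   96.    98.1] z104: [ 716.8 -207.9]
scene green [143. 192.] 141.0 z8: [ 488.6 -316.3   68.4   72.8] z104: [ 573.1 -282.1]
scene orange [347. 251.] 1135.5 z8: [649.9 198.5  97.4  98.1] z104: [718.1 181. ]
scene orange [137. 160.] 316.5 z8: [ 394.  -352.9   63.    65.8] z104: [ 487.9 -315.1]
scene blue [355. 203.] 127.0 z8: [482.2 233.1  66.3  76.9] z104: [567.3 212.1]
scene blue [359. 190.] 160.5 z8: [449.6 241.2  54.7  59.8] z104: [537.9 219.4]
scene blue [277. 191.] 821.5 z8: [473.7  29.9  95.1  97.7] z104: [559.7  29.3]
scene blue [363. 172.] 192.5 z8: [391.1 256.   45.1  54.4] z104: [485.3 232.7]
scene blue [377.  21.] 1115.0 z8: [-413.   396.6  217.6  542.9] z104: [-238.1  359.3]
scene blue [191.  16.] 717.0 z8: [-370.4 -307.8  158.7  421.2] z104: [-199.8 -274.4]
top green [369. 223.] 64.0 z8: [ 485.5 -318.7   67.5   72.4] z104: [ 474.8 -288.8]
top green [342. 163.] 937.0 z8: [ 643.4 -235.5   94.8   95.5] z104: [ 617.1 -213.8]
top orange [388. 218.] 474.0 z8: [ 495.5 -350.1   64.    65. ] z104: [ 483.8 -317.1]
top orange [184. 161.] 979.5 z8: [647.3 197.6  98.9  99.4] z104: [620.6 176.6]
top blue [244. 226.] 984.0 z8: [468.9  29.3  93.1  94.5] z104: [459.8  24.9]
top blue [166. 220.] 636.0 z8: [482.3 237.1  68.   87.6] z104: [471.8 212.2]
```

View pics/top0z.png

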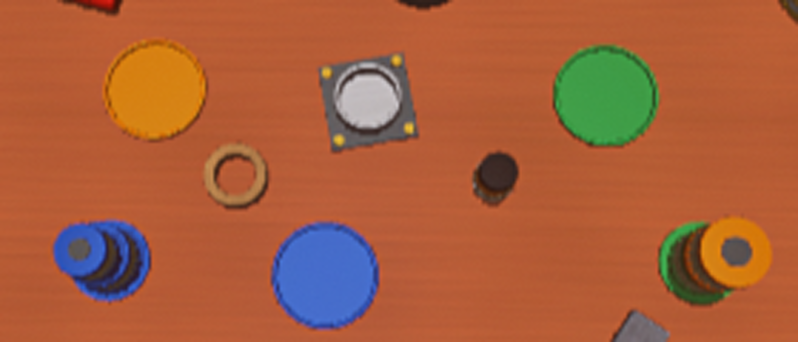

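View pics/scene0z.png

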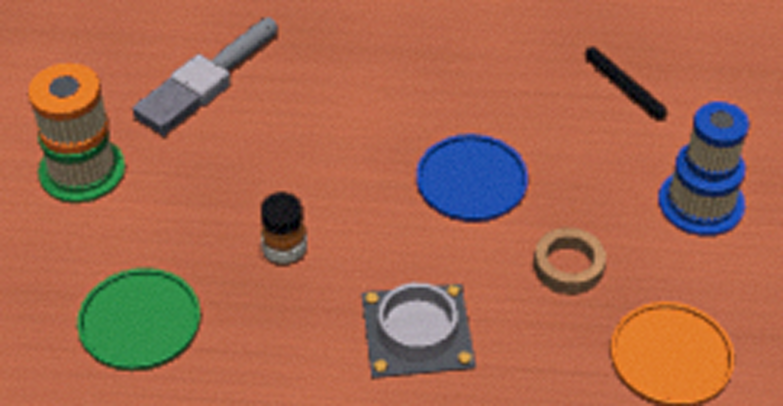

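Run:
```python
from h import *
T=cv2.imread("pics/top0.png");S=cv2.imread("pics/scene0.png")
z=lambda n,x,y:(x/2.85+130-.5,y/2.85+130-.5) if n=="top" else (x/2.9+115-.5,y/2.9+130-.5)
for n,pts in dict(top=[(327,73),(397,61),(409,128),(339,140)],scene=[(372,298),(455,290),(465,357),(380,366)]).items():
    P=unproj(n,[z(n,*p) for p in pts],4); print(n,"canister screws",P.mean(0).round(1), np.linalg.norm(P-P.mean(0),axis=1).round(1))
# canister inner/outer: bright gray
for n,im,roi in(("top",T,(240,145,40,40)),("scene",S,(236,222,50,40))):
    h=cv2.cvtColor(im,cv2.COLOR_BGR2HSV); x,y,w,hh=roi
    m=np.zeros(h.shape[:2],np.uint8); m[y:y+hh,x:x+w]=cv2.inRange(h,(0,0,125),(179,45,255))[y:y+hh,x:x+w]
    m=cv2.morphologyEx(m,cv2.MORPH_CLOSE,np.ones((3,3)))
    c=max(cv2.findContours(m,0,1)[0],key=cv2.contourArea)[:,0]; print(n,"canister gray z24",circ(n,c,24),cv2.boundingRect(c))
print("slim top: top", unproj("top",z("top",80,250),104).round(1),"scene",unproj("scene",z("scene",720,122),104).round(1), "hole")
print("orange hole: top", unproj("top",z("top",737,251),104).round(1),"scene",unproj("scene",z("scene",65,87),104).round(1))
print("jar top z55:",unproj("top",z("top",498,172),55).round(1),unproj("scene",z("scene",281,202),55).round(1))
print("basket base front edges",unproj("scene",[(380,358),(355,340)],0).round(),"ring",unproj("top",z("top",236,175),10).round())
print("tall basket top ", unproj("top",(175,100),0).round())
```

```text
top canister screws [638.3  -8.5   4. ] [48.2 48.2 47.9 47.9]
scene canister screws [637.9  -7.3   4. ] [48.  49.1 47.6 48.9]
top canister gray z24 [637.8  -8.3  61.2  62.1] (247, 152, 24, 23)
scene canister gray z24 [639.6  -7.3  59.7  62.5] (245, 228, 28, 22)
slim top: top [[478.7 232.9 104. ]] scene [[482.9 232.  104. ]] hole
orange hole: top [[ 484.6 -317.7  104. ]] scene [[ 485.7 -315.   104. ]]
jar top z55: [[ 559.2 -126.1   55. ]] [[ 556.3 -127.    55. ]]
basket base front edges [[901. 254.   0.]
 [866. 206.   0.]] ring [[563. 115.  10.]]
tall basket top  [[829. 233.   0.]]
```

```bash
cat >> h.py <<'E'
D=[np.pi,0,np.pi]
SLIM=(481,232.5);ORA=(485,-316);CAN=(638.4,-8);GD=(646,-234.6);OD=(648.6,198);BD=(471.3,29.6)
def st(t=""):
    s=bot.get_state(); print(t,"t",round(s["t"],2),"tcp",s["tcp_pos"].round(1),"F",s["contact_force"].round(1),"open",round(s["opening"],3))
def pics(tag,x0,y0,w,h,n="scene",f=4):
    im=imaging.capture(n); cv2.imwrite(f"pics/{n}_{tag}_full.png",im)
    cv2.imwrite(f"pics/{n}_{tag}.png",cv2.resize(im[y0:y0+h,x0:x0+w],None,fx=f,fy=f,interpolation=cv2.INTER_CUBIC))
E
python3 - <<'E'
from h import *
bot.move_ptp([*SLIM,190],D); st()
bot.movel([*SLIM,75],max_speed=120,threshold=8); st("down")
bot.grip(0.3,effort=40); st("grip")
bot.movel([*SLIM,190],max_speed=120); st("up")
bot.move_ptp([*CAN,90],D); bot.dwell(.3); st("above can")
pics("can",190,130,130,140);pics("can",200,120,130,90,"top",5)
E
```

```text
t 1.62 tcp [480.7 233.2 190.1] F [-0.4 -0.3  1.4] open 0.998
down t 2.73 tcp [481.5 232.8  75.6] F [-0.8  0.4  0.8] open 1.002
grip t 3.19 tcp [481.5 232.9  75.7] F [-0.3  1.8  5.6] open 0.525
up t 4.3 tcp [480.4 232.3 189.1] F [ 0.5  0.4 -1.8] open 0.528
above can t 5.77 tcp [638.5  -6.9  90.6] F [-0.1 -0.  -0.5] open 0.521
```

View pics/scene_can.png

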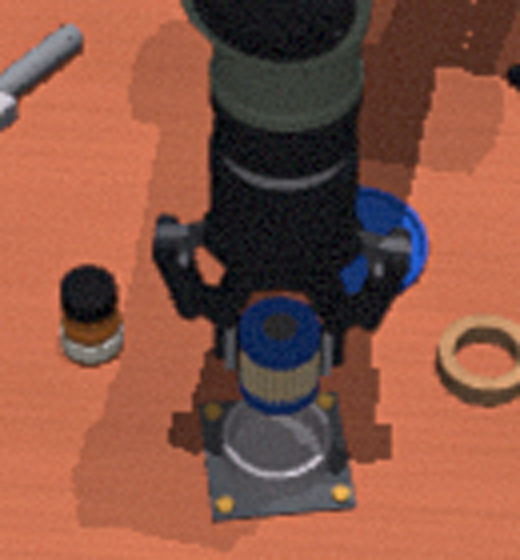

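View pics/top_can.png

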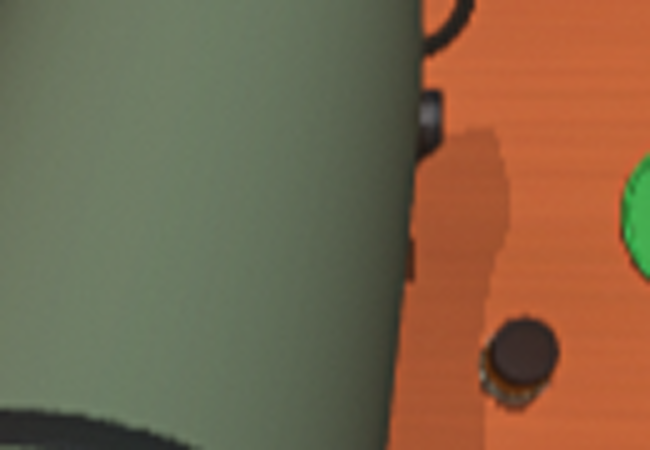

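View pics/scene_can_full.png

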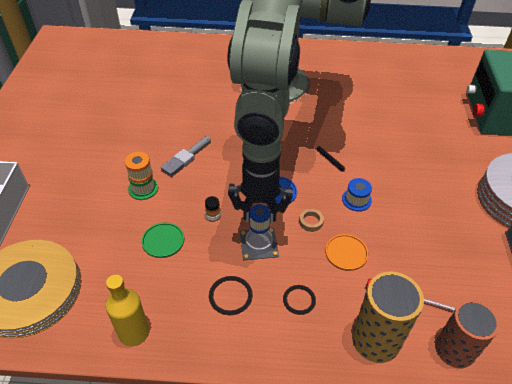

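The slim element is held between the pads (scene view ~260,218), just above and behind the canister rim (~259,238). I'll overlay the predicted outlines to see the offsets.

```bash
cat >> h.py <<'E'
def overlay(full,tag,circs,x0,y0,w,h,n="scene",f=4,amp=1.0):
    im=cv2.imread(full); a=cv2.resize(im[y0:y0+h,x0:x0+w],None,fx=f,fy=f,interpolation=cv2.INTER_CUBIC)
    a=cv2.convertScaleAbs(a,alpha=amp)
    th=np.linspace(0,2*np.pi,80)
    for cx,cy,z,r,col in circs:
        p=proj(n,np.c_[cx+r*np.cos(th),cy+r*np.sin(th),th*0+z]); p=((p-[x0,y0]+.5)*f-.5).astype(int)
        cv2.polylines(a,[p.reshape(-1,1,2)],True,col,1)
    cv2.imwrite(f"pics/{tag}.png",a)
E
python3 - <<'E'
from h import *
x,y=638.5,-6.9
overlay("pics/scene_can_full.png","ov_can",[(x,y,119,23,(0,255,255)),(x,y,67,23,(0,255,255)),(638.4,-8,24,32,(0,0,255)),(638.4,-8,24,28,(0,255,0))],220,190,80,80,f=7,amp=1.5)
E
```

```text
(no output)
```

View pics/ov_can.png

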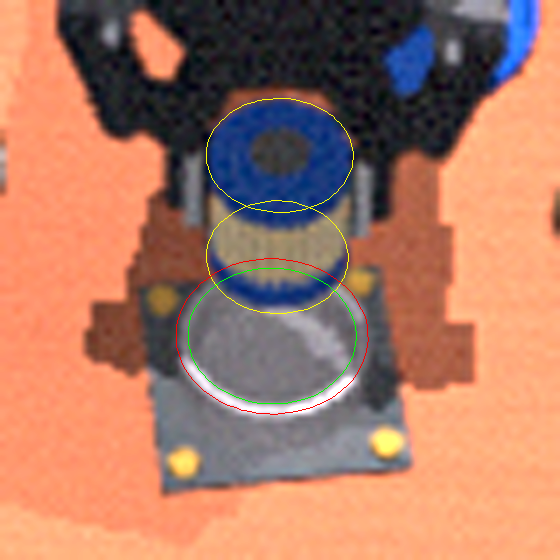

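Held element and rim both match the model to about 1 px, so I'll lower it.

Run:
```python
from h import *
bot.movel([638.4,-8,50],max_speed=80); bot.dwell(.2); st("rim")
r=bot.movel([638.4,-8,24],max_speed=15,threshold=5); st(f"down {r}")
pics("canin",220,170,80,90,f=6)
```

```text
rim t 6.72 tcp [639.   -8.1  50.6] F [ 0.1 -0.3 -0.7] open 0.525
down True t 8.05 tcp [638.3  -8.   27.7] F [-0.9 -0.1  4.9] open 0.523
```

View pics/scene_canin.png

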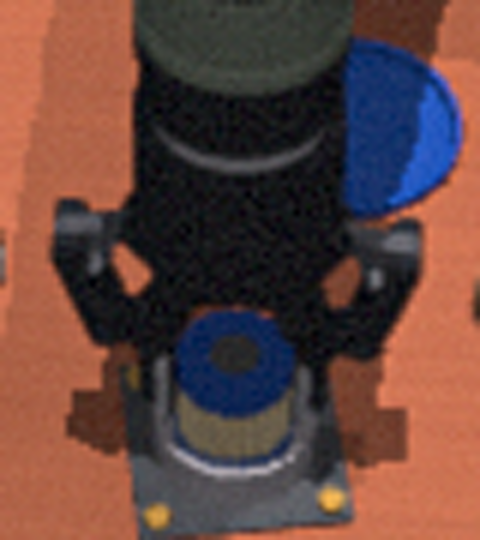

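The slim element is inside the bore and made contact at z=27.7, where floor contact was expected. I'll release it and fetch the orange one.

Run:
```python
from h import *
bot.grip(0.85); st("rel")
bot.movel([638.4,-8,160],max_speed=120)
bot.move_ptp([*ORA,190],D); st()
pics("slimdone",220,190,80,80,f=6);pics("slimdone",220,130,80,80,"top",f=6)
bot.grip(1.0)
r=bot.movel([*ORA,73],max_speed=120,threshold=8); st(f"down {r}")
bot.grip(0.4,effort=40); st("grip")
bot.movel([*ORA,190],max_speed=120); st("up")
bot.move_ptp([*OD,120],D)
bot.movel([*OD,60],max_speed=80);bot.dwell(.3); st("above")
pics("ora",300,180,110,110,f=5)
overlay("pics/scene_slimdone_full.png","ov_slim",[(638.4,-8,56,23,(0,255,255)),(638.4,-8,24,32,(0,0,255))],220,190,80,80,f=7,amp=1.3)
x,y,z=bot.get_state()["tcp_pos"]
overlay("pics/scene_ora_full.png","ov_ora",[(x,y,z-21+52,30,(0,255,255)),(x,y,z-21,30,(0,255,255)),(*OD,8,50,(0,0,255))],300,180,110,110,f=5,amp=1.3)
```

```text
rel t 8.48 tcp [636.9  -7.8  26.2] F [-1.  -0.4 -1. ] open 0.85
 t 11.04 tcp [ 485.5 -315.2  189.8] F [ 0.2 -0.7  0.8] open 0.851
down False t 12.56 tcp [ 485.5 -316.5   73.7] F [-0.5  0.6  0.7] open 0.999
grip t 12.93 tcp [ 485.6 -316.4   74. ] F [-0.3  1.2  5.5] open 0.683
up t 14.05 tcp [ 484.5 -315.6  189.1] F [-0.1 -0.2 -1.7] open 0.692
above t 17.22 tcp [648.9 198.1  60.5] F [-0.4 -1.3 -1.6] open 0.687
```

View pics/ov_slim.png

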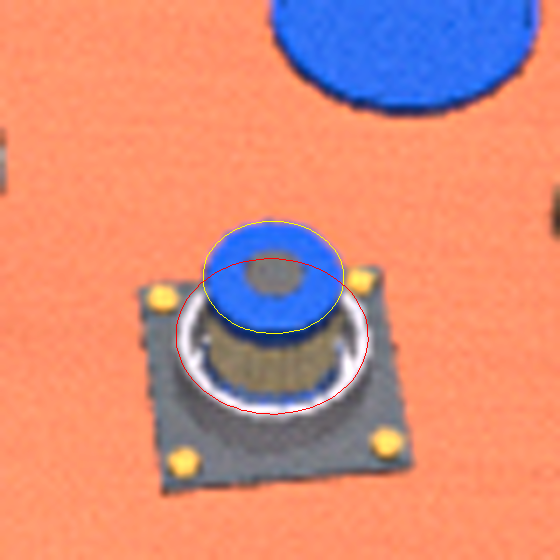

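View pics/ov_ora.png

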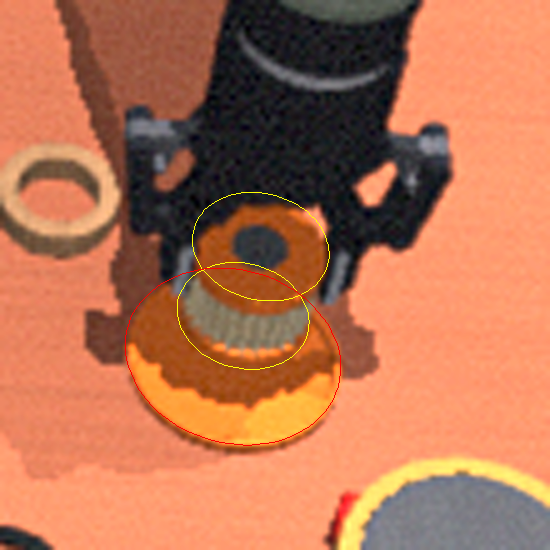

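Slim sits centred on the canister axis at the right height. The held orange element matches its predicted outline, so I'll lower it.

Run:
```python
from h import *
bot.movel([*OD,32],max_speed=60); bot.dwell(.2); st()
r=bot.movel([*OD,20],max_speed=12,threshold=5); st(f"down {r}")
bot.grip(1.0); st("rel")
bot.movel([*OD,160],max_speed=120)
bot.move_ptp([470,-90,230],D); st()
for n in("scene","top"):
    im=imaging.capture(n); cv2.imwrite(f"pics/{n}_2.png",im)
    for c in HSV:
        for b in blobs(im,c): 
            p=b.mean(0)
            if p[1]>100: print(n,c,p.round(),cv2.contourArea(b),*[f"z{z}:{circ(n,b,z)}" for z in(5,55)])
```

```text
t 18.08 tcp [649.  198.1  32.5] F [ 0.4 -0.6 -1.6] open 0.691
down True t 18.73 tcp [648.5 198.   25.1] F [-0.2 -0.7  4.9] open 0.688
rel t 19.11 tcp [647.2 197.8  23.6] F [-0.4  0.1 -0.1] open 1.0
 t 21.69 tcp [470.7 -89.6 229.9] F [-0.  -0.2 -1.6] open 0.996
scene green [162. 239.] 1080.0 z5:[ 646.2 -234.6   96.3   98. ] z55:[ 681.9 -221.1   91.3   92.9]
scene green [143. 191.] 140.5 z5:[ 485.5 -317.7   68.5   74.4] z55:[ 529.5 -299.8   64.9   70.5]
scene green [140. 176.] 324.5 z5:[ 448.6 -332.6   59.6   65.9] z55:[ 494.5 -314.    56.5   62.4]
scene orange [347. 250.] 1260.5 z5:[642.3 200.   95.1 114.8] z55:[678.2 190.8  90.1 108.8]
scene blue [259. 230.] 237.0 z5:[601.9  -9.6  44.1  50.1] z55:[639.8  -7.8  41.8  47.5]
scene blue [355. 203.] 131.0 z5:[480.4 233.4  66.9  75.4] z55:[524.7 222.5  63.4  71.5]
scene blue [359. 187.] 319.5 z5:[443.7 242.6  58.   64.8] z55:[489.9 231.2  55.   61.4]
scene blue [277. 191.] 823.5 z5:[471.   29.8  95.7  97.9] z55:[515.8  29.5  90.7  92.8]
top orange [184. 161.] 980.5 z5:[648.2 198.2  99.1 100. ] z55:[634.3 187.2  94.   94.8]
top blue [244. 226.] 990.0 z5:[469.1  29.4  93.8  94.9] z55:[464.4  27.1  89.   90.1]
top blue [167. 221.] 583.5 z5:[481.5 234.6  69.9  77.3] z55:[476.2 221.8  66.3  73.3]
top blue [259. 161.] 192.0 z5:[648.7  -9.   43.8  44. ] z55:[634.7  -9.3  41.5  41.7]
```

Run:
```python
from h import *
Y=(0,255,255)
C=[(485,-316,5,38,Y),(485,-316,52,30,Y),(481,232.5,5,38,Y),(481,232.5,52,30,Y),(*OD,55,30,Y),(*OD,8,50,(0,0,255)),(*GD,8,50,(0,0,255)),(*BD,8,50,(0,0,255))]
A=lambda n:f"pics/{n}_2.png"
overlay(A("scene"),"ov2s",C,115,140,275,140,f=2.9)
overlay(A("top"),"ov2t",C,140,135,265,110,"top",f=3)
overlay(A("scene"),"ov2g",C,120,160,60,60,f=8)
overlay(A("scene"),"ov2b",C,325,160,60,60,f=8)
cv2.imwrite("pics/ov2gb.png",np.hstack([cv2.imread("pics/ov2g.png")[:,:400],cv2.imread("pics/ov2b.png")[:,80:]]))
```

```text
(no output)
```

View pics/ov2s.png

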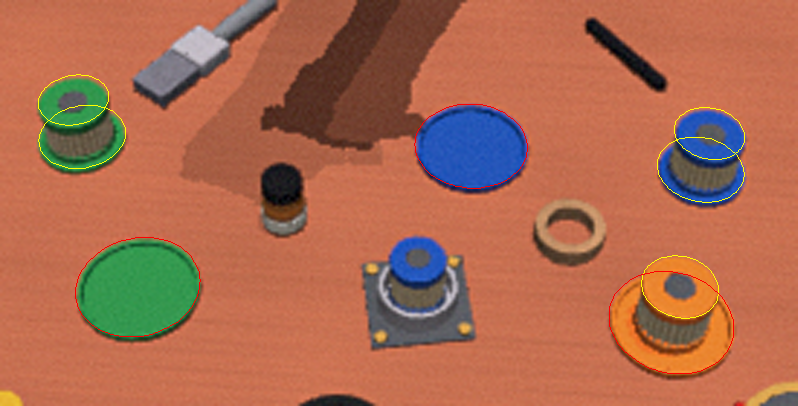

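View pics/ov2t.png

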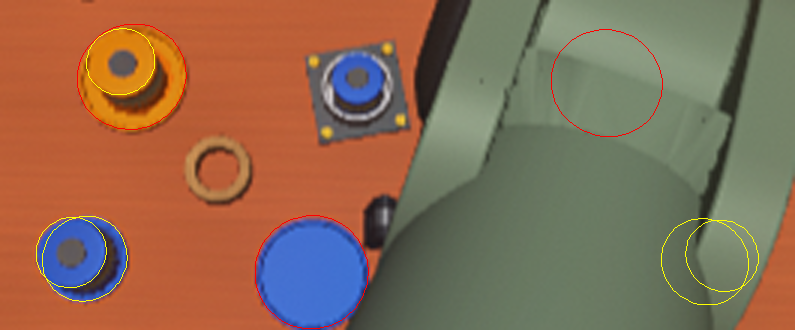

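View pics/ov2gb.png

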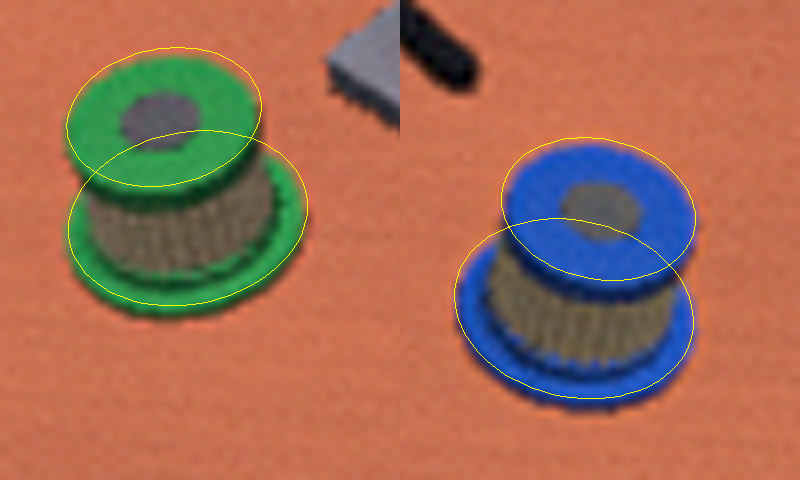

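Slim (259,230) and orange (347,250) stand centred in their places. Green is about 2 mm ahead of my estimate and wide blue about 1 mm, so I'll correct for both and do green next.

```bash
cat > go.py <<'E'
from h import *
def job(src,dst,tag,win):
    bot.move_ptp([*src,130],D); st()
    r=bot.movel([*src,21],max_speed=100,threshold=8); st(f"down {r}"); z0=bot.get_state()["tcp_pos"][2]
    bot.grip(0.4,effort=40); st("grip")
    bot.movel([*src,140],max_speed=120); st("up")
    bot.move_ptp([*dst,140],D)
    bot.movel([*dst,60],max_speed=80);bot.dwell(.3); st("above")
    x,y,z=bot.get_state()["tcp_pos"]; pics(tag,*win)
    Y=(0,255,255)
    overlay(f"pics/scene_{tag}_full.png","ov_"+tag,[(x,y,z-z0+52,30,Y),(x,y,z-z0+5,38,Y),(*dst,8,50,(0,0,255))],*win,f=5,amp=1.4)
def place(dst):
    bot.movel([*dst,31],max_speed=60); bot.dwell(.2); st()
    r=bot.movel([*dst,19],max_speed=12,threshold=5); st(f"down {r}")
    bot.grip(1.0); st("rel")
    bot.movel([*dst,160],max_speed=120); st()
E
python3 -c "
from go import *
job((487,-316.5),GD,'grn',(110,180,110,110))"
```

```text
t 22.77 tcp [ 487.3 -315.5  130.3] F [ 0.1 -0.4  0.3] open 0.997
down False t 24.01 tcp [ 487.5 -316.9   21.7] F [ 0.4  0.3 -0.3] open 1.002
grip t 24.38 tcp [ 487.4 -317.    21.8] F [-1.1  0.1  5.6] open 0.691
up t 25.52 tcp [ 486.5 -316.1  139.1] F [ 0.  -0.1 -1.7] open 0.687
above t 27.72 tcp [ 646.2 -234.7   60.4] F [ 0.3 -0.4 -1.2] open 0.686
```

View pics/ov_grn.png

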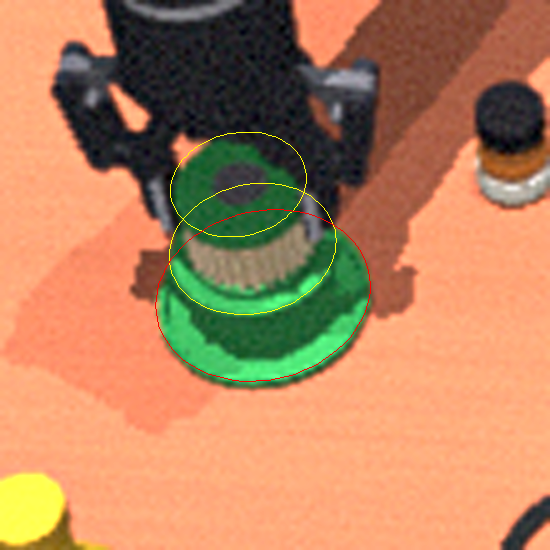

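Green held on-centre (hole at the middle of the predicted top), clear of the jar. I'll place it and pick up the wide blue one.

```bash
python3 -c "
from go import *
place(GD); bot.move_ptp([450,0,200],D)
job((482,232.5),BD,'wide',(225,130,110,110))"
```

```text
t 28.6 tcp [ 646.4 -234.8   31.5] F [ 0.8  0.6 -1.6] open 0.69
down True t 29.21 tcp [ 645.9 -234.6   24.9] F [-0.4  0.5  5.5] open 0.687
rel t 29.59 tcp [ 644.8 -234.    23.4] F [0.5 0.1 0. ] open 1.0
 t 30.88 tcp [ 645.4 -234.3  159. ] F [0.6 0.2 0.8] open 0.999
 t 33.02 tcp [482.6 231.6 130. ] F [-0.4 -1.   0.1] open 1.001
down False t 34.26 tcp [482.6 232.6  21.6] F [ 0.7 -0.5  0.2] open 1.0
grip t 34.62 tcp [482.5 232.7  21.8] F [-2.3  0.4  6.1] open 0.693
up t 35.77 tcp [481.4 232.3 139.2] F [-0.4  0.5 -1.2] open 0.689
above t 38.04 tcp [471.5  29.6  60.3] F [ 0.7 -0.  -1.2] open 0.69
```

View pics/ov_wide.png

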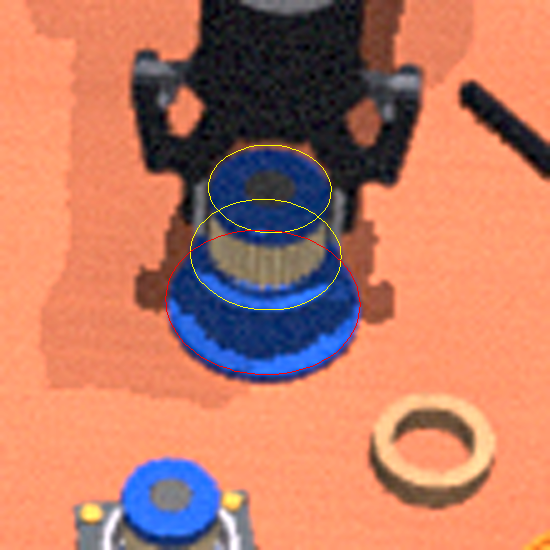

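Wide blue is also held on-centre over its dish. I'll place it, back away and check everything from both cameras.

```bash
python3 -c "
from go import *
place(BD); bot.move_ptp([184.8,518,231],D); bot.dwell(.5); st()
Y=(0,255,255);r=(0,0,255)
C=[(*d,55,30,Y) for d in(GD,OD,BD)]+[(*d,8,50,r) for d in(GD,OD,BD)]+[(*GD,8,38,Y),(*BD,8,38,Y),(*CAN,56,23,Y),(*CAN,24,32,r),(557.7,-126.5,55,19,Y)]
for n,w,f in(('scene',(115,140,275,140),2.9),('top',(140,130,265,120),3)):
    cv2.imwrite(f'pics/{n}_end.png',imaging.capture(n)); overlay(f'pics/{n}_end.png','ovend_'+n,C,*w,n,f=f)
"
```

```text
t 38.92 tcp [471.6  29.6  31.3] F [ 0.6 -0.4 -1.5] open 0.688
down True t 39.53 tcp [471.3  29.6  24.8] F [-0.3 -0.5  5.7] open 0.689
rel t 39.92 tcp [470.4  29.7  24.2] F [ 0.6 -0.2 -1.2] open 0.998
 t 41.2 tcp [470.7  29.6 159.3] F [-0.3  0.5 -0.5] open 1.004
 t 43.75 tcp [184.9 518.  231. ] F [ 0.2 -0.3 -0.3] open 0.998
```

View pics/ovend_scene.png

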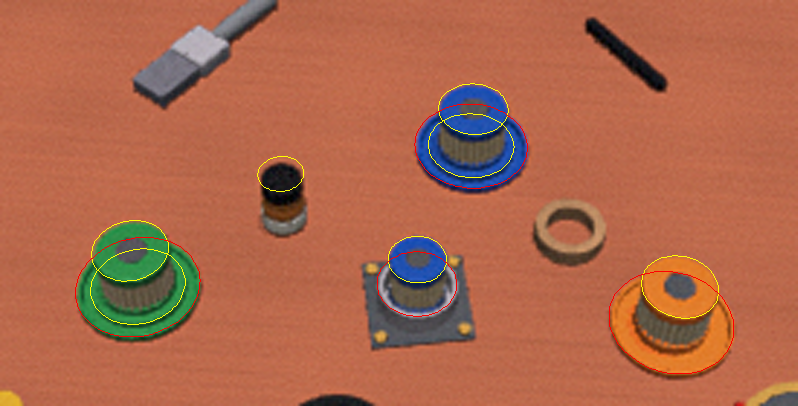

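View pics/ovend_top.png

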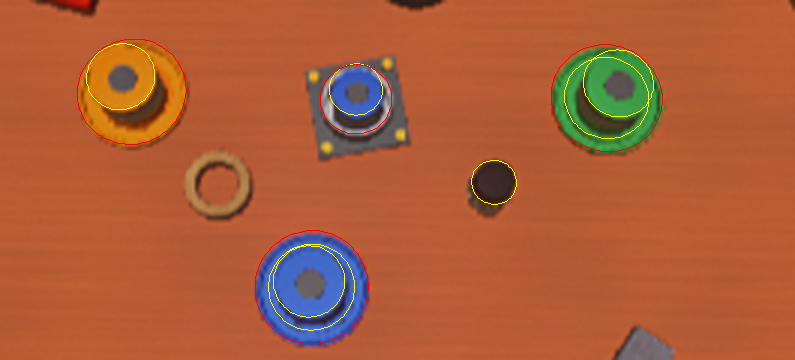

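Both views show all four elements upright and centred to within 1–3 mm. The jar stands where it was, and the arm is clear.

```bash
python3 -c "
from h import *
bot.sign_off()"
```

```text
the job is handed in; nothing more can be done
```

I took both stacks apart, put every element in its place and handed the job in at about 44 s. Sign-off reports no verdict. I lowered the slim blue element into the canister, then the orange, green and wide blue elements into their dishes. Each was lowered slowly at 12–15 mm/s until contact at about 5 N, then released.

- **Heights:** contact came 1 mm or less above where each place's floor was expected, judging by the height at which each element was gripped.
- **Final pictures:** in both cameras all four elements stand upright, centred in their places to within about 1–3 mm. The jar has not visibly moved, and the gripper is empty and well away.
- **Disagreements:** the two cameras differed by up to about 5 mm in x for the same points, so I used averages. Green and wide blue turned out about 2 mm and 1 mm further out in x than first measured, and I corrected for that before gripping them. No check failed.

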